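Fit and lock the last leg of a display riser

TASK

The wooden display riser lies upside down on the counter with one leg tube still empty: take the long leg from the packing block, put its plain end down through the collar of the empty tube and bring the middle one of its three ring marks level with the collar's top edge. Holding the leg at that mark all the time, swing the collar's open cam lever fully shut, and finish still holding the leg there: if you let go it drops into the tube, and it must never drop. The short legs stay in the block and the other things on the counter are left alone.

Things in the scene. Friction and masses are not known exactly. Their poses are not given: they have to be found in the camera images.
- long_leg: Leg to fit: steel tube, 22 mm wide, 150 mm long, 0.11 to 0.18 kg, black rubber foot (29 mm wide) on its top 12 mm. Stands foot up in the block. Origin: centre of its lower, plain end (tapered, 17 mm wide at the tip); z runs up the leg. Dark ring marks 80, 92 and 104 mm above the lower end. Best gripped on the bare tube, about 122 mm above the lower end.
- leg_mark (a point): Centre of the middle ring mark, on the long leg's axis, 92 mm above its lower end. To be brought level with collar_mouth.
- leg_end (a point): Centre of the long leg's lower end (same point as its body origin).
- short_leg_1: Spare leg, not to be used: like the long leg but 105 mm long and without ring marks, in another pocket of the block. Origin: centre of its lower end.
- short_leg_2: Second spare short leg, same as short_leg_1, in the remaining pocket.
- leg_block: Packing block, fixed, 190 mm (its x) by 70 mm (its y) by 48 mm tall, three pockets in a row along its x, 65 mm apart, each 24 mm wide, 38 mm deep, floors 10 mm above the counter. Origin: centre of its underside. Grip legs across the row, along the block's y.
- riser: Display riser, fixed, upside down: wooden board 220 mm (its x) by 300 mm (its y), 18 mm thick, on the counter. Four upright leg tubes, 33 mm wide, at 75 mm in x and 115 mm in y either side of the centre, mouths 128 mm up. The one at x -75, y +115 mm is empty; the others hold legs set at the middle mark (tops 186 mm up), levers shut. Origin: centre of the board's underside.
- collar_mouth (a point): Centre of the empty tube's mouth, level with the collar's top edge, 128 mm above the counter; axes parallel to the riser's, z up. Bore 25 mm wide (1.5 mm clear round the leg), flared over its top 5 mm to 31 mm, 110 mm deep: an unheld leg falls to 18 mm beyond the middle mark. The leg slides and turns freely in it.
- cam_lever (a joint): Lever of the empty tube, on a ring that turns about the tube's axis. 0 is shut (at its stop, pointing along the riser's +x); the value is the lever's angle from the riser's x, growing anticlockwise seen from above as it opens. Starts at 0.6 to 0.85; shuts by turning clockwise. Stiff (0.08 N m), stays where left. Arm 18 to 64 mm from the axis, 10 mm thick, 6 to 22 mm below the mouth's level.
- lever_paddle (a point): Centre of the thumb paddle upright on the lever: 6 mm thick, 17 to 47 mm from the tube's axis, up to 26 mm above the mouth. A hand gripping the leg with fingertips about 10 mm above the mouth can push it: turn clockwise about the leg till a finger's side drives the paddle round to the stop. Lower the hand with the nearer finger 65 to 80 degrees anticlockwise of the lever to clear it.
- stick_tub: Bystander: clear tub of chocolate sticks, 124 mm wide, 85 mm tall. Origin under its centre.
- truffle_tub: Bystander: clear tub of truffles, 110 mm wide, 70 mm tall. Origin under its centre.
- ribbon_spool: Bystander: spool, 68 mm wide, 28 mm tall. Origin under its centre.
- gift_box: Bystander: small gift box, 62 by 44 by 46 mm. Origin under its centre.
- card_holder: Bystander: blank price card on a small steel stand, 75 mm wide, 113 mm tall. Origin under its centre.
- scoop: Bystander: serving spoon, 180 mm long, lying on the counter. Origin under its middle.
- spanner: Bystander: small spanner, 110 mm long, lying on the middle of the riser's board. Origin under its middle.
- jar: Bystander: jar, 72 mm wide, 95 mm tall. Origin under its centre.

How it is judged:
On the way, in this order (a step that is already met when the one before it is completed fails the run):
1. the long leg's plain end is down through the collar of the empty tube, the lever still open (z of leg_end in the frame of collar_mouth below -0.015 m and horizontal distance between leg_end and collar_mouth below 0.006 m and value of joint cam_lever above 0.45 rad), for 0.1 s.
2. the leg is held with its middle mark level with the collar's top edge (4 mm), the lever still open (z of leg_mark in the frame of collar_mouth between -0.004 and 0.004 m and horizontal distance between each of leg_mark, leg_end and collar_mouth below 0.005 m and angle between the z axis of long_leg and the z axis of collar_mouth, either way round below 0.06 rad and contact force between the fingers and long_leg above 3 N and value of joint cam_lever above 0.4 rad), for 0.2 s.
At the end, for the whole second after the job is handed in: The long leg is upright in the empty tube's collar, its middle ring mark within 4 mm of the collar's top edge, the lever shut (under 0.08 rad), and the fingers still hold the leg (over 3 N), which is at rest; the short legs are in their pockets (20 mm) (z of leg_mark in the frame of collar_mouth between -0.004 and 0.004 m and horizontal distance between each of leg_mark, leg_end and collar_mouth below 0.005 m and angle between the z axis of long_leg and the z axis of collar_mouth, either way round below 0.06 rad and contact force between the fingers and long_leg above 3 N and value of joint cam_lever below 0.08 rad and linear speed of long_leg below 0.02 m/s and distance of each of short_leg_1, short_leg_2 from where it was at the start of the episode below 0.02 m); the arm keeps its last pose, push and grip.
It fails at once if the lever is swung while the leg is not held at its mark (more than 8 mm off, or not in the fingers) (value of joint cam_lever below 0.3 rad and (z of leg_mark in the frame of collar_mouth above 0.008 m or z of leg_mark in the frame of collar_mouth below -0.008 m or horizontal distance between leg_mark and collar_mouth above 0.02 m or contact force between the fingers and long_leg below 0.5 N)).
It fails at once if the leg drops into the tube (15 mm past the mark) (z of leg_mark in the frame of collar_mouth below -0.015 m and horizontal distance between leg_mark and collar_mouth below 0.012 m).
It fails at once if a short leg is pulled out or a bystander is pushed about (more than 30 mm) (distance of any of stick_tub, truffle_tub, ribbon_spool, gift_box, card_holder, scoop, spanner, jar, short_leg_1, short_leg_2 from where it was at the start of the episode above 0.03 m).
It fails at once if a tub, the jar or the card holder is tipped over (angle between any of stick_tub, truffle_tub, jar, card_holder's own z axis and vertical above 0.5 rad).
It also fails if it takes over 51 s, if anything falls off the work surface, if the arm or the gripper's body presses on something with over 40 N, if the wrist force passes 120 N, or if a joint passes its speed limit or range.

ROBOT

A 7-joint arm with a two-finger parallel gripper is mounted at the origin on the work surface. World frame = base frame: x ahead of the robot, y to its left, z up, the work surface at z = 0. Lengths are in m, angles in rad, forces in N, time in s.
With the tool pointing down it reaches from about 0.4 to 0.85 m from the base axis. Payload 4.4 kg.
Tool frame: the origin (TCP) lies midway between the tips of the shut fingers; the grasp point (between the pads) lies 19 mm behind it; z points along the fingers, y is the line along which they close (so a half turn about z gives the same grasp; the last joint's range is limited). The gripper opens to 94 mm and grips with 3 to 60 N. Pads are 16 mm wide; open, the fingers measure 119 mm over their backs; the gripper's body (75 mm by 177 mm) begins 78 mm behind the grasp point.
Start: joints at [-1.395, 0.628, 0.038, 1.517, -0.027, 0.996, -0.02], TCP at [0.156, 0.631, 0.205] pointing down, gripper open.
Joint ranges: [-3.06, 3.06], [-0.37, 2.12], [-1.25, 1.32], [0.18, 2.47], [-1.1, 4.24], [0.23, 1.98], [-2.94, 2.94]. Speed limits (rad/s): [2.57, 2.57, 3.14, 3.14, 3.14, 3.14, 3.14].

INTERFACE

Orientations are given as [roll, pitch, yaw] about the fixed x, y, z axes, in that order (R = Rz(yaw) Ry(pitch) Rx(roll)).
In Python, from rig import sense, grab_frame, close_job gives the robot as it stands.
- The arm moves only by the tool servo_tool, never from a script. Its argument "deltas" is a list of rows, each a list of 7 numbers: the shift along the tool's x, y, z in mm, then the turn, a rotation vector about the tool's x, y, z in rad, then the opening, from 0 (shut) to 1 (fully open). A call has exactly 10 rows; each row is the pose to reach, as a shift and turn from the pose commanded when the call began, along the tool's axes at that moment; what a row does not reach only later rows make up. A row lasts 1/12 s, in which the tool goes at most 41.7 mm and 7.16 degrees, less where a joint would pass 70% of its speed; a pose out of reach is approached as far as the arm can. A call with a gripper value outside its range is refused whole. The fingers move at their own pace and stop on an object; the grip force is fixed at half the most. Time passes only in rows, so rows that repeat a pose let the fingers close, or fill a call up. It gives the time, the measured TCP pose, the force, the opening and the grip force at its end, in the units of the state.
- sense(): the state, without advancing time (a new reading comes with each control period).
- grab_frame(name): name is "scene" or "top" or "wrist"; returns a dict with "pixels" (480x640x3 uint8, red, green, blue), "z_map" (480x640 float32, m along the optical axis (not along the pixel's ray), 0 where there is no reading), "intrinsics" (3x3 intrinsics, pixels), "dist" ([k1, k2, p1, p2, k3] as OpenCV has them; the pictures are not rectified), "rvec" (rotation vector, rad) and "tvec" (3), from world to camera coordinates, as OpenCV has them. Camera axes: x right, y down, z forward; pixel columns grow to the right and rows downward; lengths in m; the calibration is good to about 2 mm. A picture is of the moment at which its call begins.
- close_job(): hands the job in; it is judged then, once.
The state is a dict: "clock": time; "q": joint angles; "qvel": joint speeds; "joint_efforts": joint torques, N m; "tcp_pos": TCP position; "eef_rot": TCP orientation; "force": force on the tool from outside, world axes, zero at the start; "torque": the same for the moment, N m; "finger_gap": finger opening in m; "finger_force": force on a finger pad.
Only numpy, scipy, OpenCV 4.12 (cv2) and the standard library are available. Lean on these libraries where they do the work, as an engineer would, in place of code of your own. Each camera call takes 0.05 s, during which the arm holds its last target. There are 200 camera calls.

## Working session

There is one attempt and no reset: what is moved stays moved. The work goes in short steps, Python scripts to look and compute and a tool call to move; the robot and the scene stay as the last step left them, time stands still between calls to the robot, and variables do not carry over. Pictures are saved under pics/ and viewed, at most 10 in all, crops included, and the job is handed in when it is done.

Besides the shell and the picture viewer there is one more tool, called after "Request:" as name(argument=value, ...) on one line, values as JSON. servo_tool: Moves the arm, as the interface text tells. Its arguments: {"type":"object","properties":{"deltas":{"type":"array"}},"required":["deltas"]}

```bash
mkdir -p pics; cat > h.py <<'E'
import numpy as np, cv2
from rig import sense, grab_frame, close_job
def save(f,n): cv2.imwrite(n,cv2.cvtColor(f["pixels"],cv2.COLOR_RGB2BGR))
def cloud(f):
    h,w=f["z_map"].shape
    uv=np.stack(np.meshgrid(np.arange(w),np.arange(h)),-1).reshape(-1,1,2).astype(np.float64)
    n=cv2.undistortPoints(uv,f["intrinsics"],f["dist"]).reshape(h,w,2)
    z=f["z_map"][...,None].astype(float)
    c=np.concatenate([n*z,z],-1)
    R=cv2.Rodrigues(f["rvec"])[0]
    return (c-np.asarray(f["tvec"]).ravel())@R
def ray(f,u,v,z):
    n=cv2.undistortPoints(np.array([[[u,v]]],float),f["intrinsics"],f["dist"]).ravel()
    R=cv2.Rodrigues(f["rvec"])[0];t=np.asarray(f["tvec"]).ravel()
    o=-R.T@t;d=R.T@np.array([n[0],n[1],1]);return o+d*(z-o[2])/d[2]
E
python3 - <<'E'
from h import *
import pickle
for n in ["top","scene"]:
    f=grab_frame(n);save(f,f"pics/{n}0.png");pickle.dump(f,open(f"{n}0.pkl","wb"))
    R=cv2.Rodrigues(f["rvec"])[0];print(n,-R.T@np.ravel(f["tvec"]))
s=sense();print({k:np.round(v,3) for k,v in s.items()})
E
```

```text
top [0.32706088 0.01866329 1.08785031]
scene [ 1.49914554 -0.061341    1.00172127]
{'clock': np.float64(0.1), 'q': array([-1.395,  0.629,  0.038,  1.518, -0.027,  0.996, -0.02 ]), 'qvel': array([ 0.002, -0.002,  0.   , -0.003,  0.   , -0.002,  0.001]), 'joint_efforts': array([ 4.0000e-03, -5.5079e+01,  1.1480e+00, -1.8711e+01, -5.2000e-02,
        1.9000e-02,  0.0000e+00]), 'tcp_pos': array([0.155, 0.631, 0.205]), 'eef_rot': array([-3.14,  0.  ,  2.9 ]), 'force': array([-0.226,  0.2  ,  0.936]), 'torque': array([-0.029, -0.035, -0.004]), 'finger_force': np.float64(0.0), 'finger_gap': np.float64(0.094)}
```

View pics/top0.png

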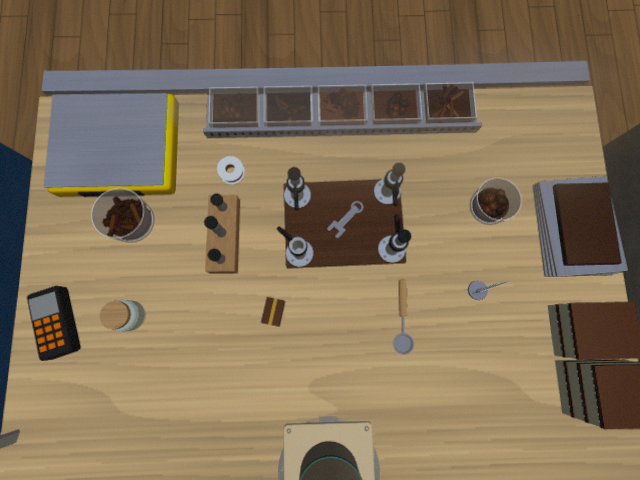

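View pics/scene0.png

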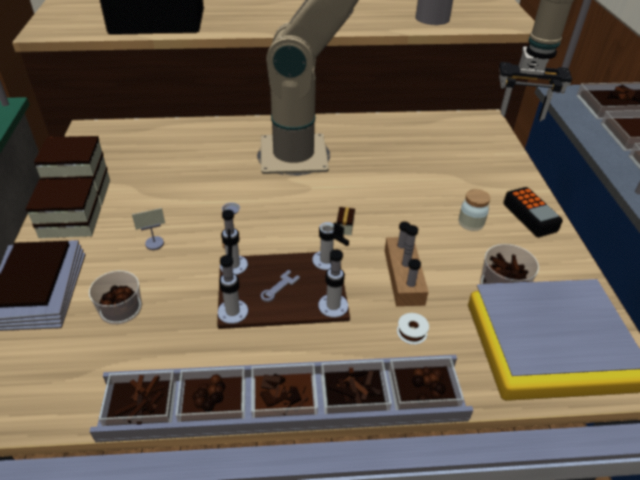

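The top view shows the empty tube at about (298,246), its lever pointing to (282,230). The board spans (284–406, 180–267), and the block's legs have their tops at (217,200), (211,223) and (214,256). The middle leg looks tallest. Next I measure these with depth.

```bash
python3 - <<'E'
from h import *
import pickle
T=pickle.load(open("top0.pkl","rb"));S=pickle.load(open("scene0.pkl","rb"))
for n,f in (("top",T),("scene",S)):
    P=cloud(f);ok=f["z_map"]>0
    X,Y,Z=P[...,0],P[...,1],P[...,2]
    reg=ok&(X>.3)&(X<.7)&(Y>-.25)&(Y<.4)
    m=(reg&(Z>.075)&(Z<.25)).astype(np.uint8)
    k,l,st,c=cv2.connectedComponentsWithStats(m)
    for i in range(1,k):
        if st[i,4]<12: continue
        q=P[l==i];zt=np.percentile(q[:,2],97);tp=q[q[:,2]>zt-.006]
        print(n,"blob",np.round(c[i]),st[i,4],"ztop %.3f"%zt,"top mean",np.round(tp.mean(0),3),np.round(tp.min(0),3),np.round(tp.max(0),3))
    # board
    for nm,lo,hi,box in (("board",.012,.024,(-.2,.2)),("block",.042,.054,(.15,.4))):
        b=(reg&(Z>lo)&(Z<hi)&(Y>box[0])&(Y<box[1])).astype(np.uint8)
        k,l,st,c=cv2.connectedComponentsWithStats(b);i=1+np.argmax(st[1:,4])
        q=P[l==i][:,:2].astype(np.float32)
        r=cv2.minAreaRect(q);print(n,nm,r,q.mean(0))
E
```

```text
top blob [394. 181.] 511 ztop 0.187 top mean [ 0.656 -0.167  0.185] [ 0.643 -0.18   0.181] [ 0.67  -0.153  0.189]
top blob [295. 184.] 450 ztop 0.187 top mean [0.652 0.063 0.185] [0.639 0.05  0.181] [0.667 0.076 0.189]
top blob [159. 178.] 118 ztop 0.090 top mean [0.684 0.39  0.087] [0.666 0.379 0.084] [0.7   0.4   0.091]
top blob [217. 200.] 152 ztop 0.118 top mean [0.618 0.246 0.115] [0.604 0.233 0.112] [0.631 0.259 0.119]
top blob [399. 237.] 490 ztop 0.187 top mean [ 0.506 -0.17   0.185] [ 0.493 -0.183  0.181] [ 0.52  -0.157  0.189]
top blob [213. 225.] 221 ztop 0.162 top mean [0.553 0.247 0.159] [0.539 0.234 0.156] [0.567 0.261 0.163]
top blob [293. 242.] 344 ztop 0.153 top mean [0.525 0.083 0.152] [0.514 0.071 0.148] [0.536 0.093 0.156]
top blob [214. 255.] 149 ztop 0.117 top mean [0.489 0.249 0.114] [0.476 0.236 0.111] [0.502 0.263 0.119]
top board ((0.579500675201416, -0.052024245262145996), (0.22006335854530334, 0.29715093970298767), 0.9984914064407349) [ 0.575421   -0.04931999]
top block ((0.5542302131652832, 0.2479369342327118), (0.0708942636847496, 0.19102586805820465), 8
[... 172 characters left out ...]
10. 246.] 692 ztop 0.163 top mean [0.553 0.247 0.162] [0.537 0.233 0.157] [0.568 0.26  0.167]
scene blob [332. 234.] 573 ztop 0.155 top mean [0.525 0.082 0.154] [0.512 0.071 0.15 ] [0.537 0.093 0.161]
scene blob [335. 272.] 650 ztop 0.189 top mean [0.653 0.062 0.188] [0.636 0.048 0.183] [0.666 0.076 0.192]
scene blob [483. 289.] 123 ztop 0.091 top mean [0.682 0.388 0.088] [0.664 0.378 0.085] [0.7   0.4   0.092]
scene board ((0.5790742039680481, -0.0530163049697876), (0.2266736775636673, 0.29734304547309875), 0.9716659188270569) [ 0.59517205 -0.05251044]
scene block ((0.5533086061477661, 0.24739496409893036), (0.07174608111381531, 0.1945102959871292), 89.1977767944336) [0.5758459  0.23784989]
```

```bash
cat >> h.py <<'E'
from scipy.spatial.transform import Rotation as Ro
def delta(xyz,ang,s=None):
    """tool-frame shift (mm) and turn to a pointing-down pose with tool y at world angle ang (deg)"""
    s=s or sense();R=Ro.from_euler('xyz',s["eef_rot"]);a=np.radians(ang)
    y=np.array([np.cos(a),np.sin(a),0]);z=np.array([0,0,-1.]);T=Ro.from_matrix(np.stack([np.cross(y,z),y,z],1))
    d=R.inv().apply(np.array(xyz)-s["tcp_pos"])*1000
    print("tcp",np.round(s["tcp_pos"],4),"yang %.1f"%np.degrees(np.arctan2(*R.as_matrix()[1::-1,1])),"tilt z",np.round(R.as_matrix()[:2,2],4),"q",np.round(s["q"],2),"F",np.round(s["force"],1),"ff %.1f gap %.4f t %.1f"%(s["finger_force"],s["finger_gap"],s["clock"]))
    print("shift",np.round(d,1),"turn",np.round((R.inv()*T).as_rotvec(),3))
E
python3 - <<'E'
from h import *
delta([.355,.44,.23],84);delta([.553,.2475,.23],89)
E
```

```text
tcp [0.1554 0.6305 0.2047] yang 76.1 tilt z [-0.0004 -0.0016] q [-1.39  0.63  0.04  1.52 -0.03  1.   -0.02] F [-0.2  0.2  0.9] ff 0.0 gap 0.0939 t 0.1
shift [-239.4 -137.3  -25.1] turn [-0.002 -0.    -0.137]
tcp [0.1554 0.6305 0.2047] yang 76.1 tilt z [-0.0004 -0.0016] q [-1.39  0.63  0.04  1.52 -0.03  1.   -0.02] F [-0.2  0.2  0.9] ff 0.0 gap 0.0939 t 0.1
shift [-477.7 -276.8  -24.9] turn [-0.002 -0.    -0.224]
```

Request:
servo_tool(deltas=[[-24,-14,-2.5,0,0,-0.014,1],[-48,-28,-5,0,0,-0.028,1],[-72,-41,-8,0,0,-0.042,1],[-96,-55,-10,0,0,-0.055,1],[-120,-69,-12,0,0,-0.07,1],[-144,-83,-15,0,0,-0.083,1],[-168,-96,-18,0,0,-0.097,1],[-192,-110,-20,0,0,-0.11,1],[-216,-124,-23,0,0,-0.125,1],[-239,-137,-25,0,0,-0.137,1]])

```text
clock: 0.93
tcp_pos: [0.3557, 0.4394, 0.2304]
eef_rot: [-3.141, -0.0, 3.037]
force: [0.7, 0.2, -0.7]
finger_gap: 0.0937
finger_force: 0.0
```

```bash
python3 - <<'E'
from h import *
delta([.553,.2475,.23],89)
E
```

```text
tcp [0.3557 0.4394 0.2304] yang 84.0 tilt z [-0.0003 -0.0007] q [-0.95  0.48  0.01  1.73 -0.01  0.94  0.53] F [ 0.7  0.2 -0.7] ff 0.0 gap 0.0937 t 0.9
shift [-216.2 -170.3    0.4] turn [-0.001 -0.    -0.087]
```

Request:
servo_tool(deltas=[[-24,-19,0,0,0,-0.01,1],[-48,-38,0,0,0,-0.02,1],[-72,-57,0,0,0,-0.03,1],[-96,-76,0,0,0,-0.04,1],[-120,-95,0,0,0,-0.05,1],[-144,-114,0,0,0,-0.06,1],[-168,-133,0,0,0,-0.07,1],[-192,-152,0,0,0,-0.08,1],[-216,-170,0,0,0,-0.087,1],[-216,-170,0,0,0,-0.087,1]])

```text
clock: 1.77
tcp_pos: [0.5568, 0.242, 0.23]
eef_rot: [-3.137, 0.003, 3.115]
force: [0.8, -0.3, 0.3]
finger_gap: 0.0942
finger_force: 0.0
```

```bash
python3 - <<'E'
from h import *
f=grab_frame("wrist");save(f,"pics/w1.png")
P=cloud(f);ok=f["z_map"]>0
for i,(a,b) in enumerate(((.09,.125),(.15,.172))):
    m=(ok&(P[...,2]>a)&(P[...,2]<b)&(P[...,1]>.21)&(P[...,1]<.29)).astype(np.uint8)
    k,l,st,c=cv2.connectedComponentsWithStats(m)
    for j in range(1,k):
        if st[j,4]>100:
            q=P[l==j];zt=np.percentile(q[:,2],95);q=q[q[:,2]>zt-.004];print(st[j,4],c[j],zt,q.mean(0),q.min(0),q.max(0))
delta([.553,.2475,.113],89)
E
```

```text
1041 [323.65225744 152.95869356] 0.11416282152136352 [0.48799007 0.24686499 0.11303222] [0.47403323 0.23284518 0.11033505] [0.50214343 0.26075684 0.11583906]
167 [323.22155689 222.36526946] 0.12335562489195367 [0.54375768 0.24474463 0.12224257] [0.54239661 0.23686468 0.11962204] [0.54668715 0.25288707 0.12473132]
894 [323.91387025 303.16666667] 0.11415961061322331 [0.61669738 0.24426777 0.11300091] [0.60323744 0.23021453 0.11025356] [0.63128425 0.25829052 0.11493127]
1265 [324.55494071 245.8458498 ] 0.1592803914878261 [0.55263472 0.24546489 0.1581676 ] [0.53893948 0.23150721 0.15531015] [0.56738879 0.25931893 0.16023618]
tcp [0.5542 0.2451 0.2299] yang 88.6 tilt z [ 0.0005 -0.0023] q [-0.47  0.54  0.01  1.62 -0.01  0.99  1.09] F [ 0.2  0.1 -0.1] ff 0.0 gap 0.0943 t 1.8
shift [  1.3   2.6 116.9] turn [-0.002  0.001 -0.007]
```

View pics/w1.png

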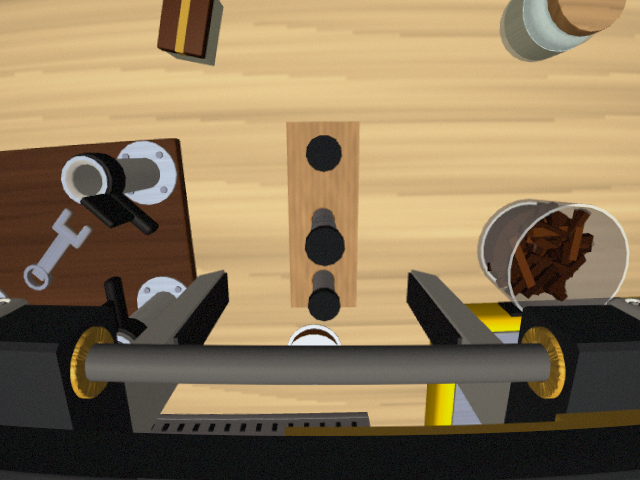

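The wrist view shows the long leg's foot at (324,246), between the open fingers, with the short legs at (324,153) and (324,303). The tool is already centred to within about 2 mm, so I'll descend.

Request:
servo_tool(deltas=[[1,1,15,0,0,-0.007,1],[1,1.5,30,0,0,-0.007,1],[1,1.5,45,0,0,-0.007,1],[1,1.5,60,0,0,-0.007,1],[1,1.5,75,0,0,-0.007,1],[1,1.5,90,0,0,-0.007,1],[1,1.5,105,0,0,-0.007,1],[1,1.5,117,0,0,-0.007,1],[1,1.5,117,0,0,-0.007,1],[1,1.5,117,0,0,-0.007,1]])

```text
clock: 2.65
tcp_pos: [0.5495, 0.2516, 0.1129]
eef_rot: [-3.141, -0.002, 3.132]
force: [0.3, -0.1, 0.1]
finger_gap: 0.0942
finger_force: 0.0
```

Request:
servo_tool(deltas=[[0,0,0,0,0,0,0.6],[0,0,0,0,0,0,0.5],[0,0,0,0,0,0,0.4],[0,0,0,0,0,0,0.3],[0,0,0,0,0,0,0.2],[0,0,0,0,0,0,0.1],[0,0,0,0,0,0,0],[0,0,0,0,0,0,0],[0,0,0,0,0,0,0],[0,0,0,0,0,0,0]])

```text
clock: 3.48
tcp_pos: [0.5509, 0.2507, 0.1134]
eef_rot: [-3.142, -0.0, 3.131]
force: [-0.7, -0.3, -1.2]
finger_gap: 0.0308
finger_force: 0.0
```

```bash
python3 - <<'E'
from h import *
delta([.553,.2475,.273],89)
E
```

```text
tcp [0.5509 0.2507 0.1134] yang 89.4 tilt z [-0.0001 -0.    ] q [-0.48  0.67  0.    1.73 -0.    0.73  1.09] F [-0.7 -0.3 -1.2] ff 0.0 gap 0.0308 t 3.5
shift [  -2.1   -3.1 -159.6] turn [-0.    -0.     0.007]
```

Request:
servo_tool(deltas=[[-2,-3,0,0,0,0,0.3],[-2,-3,0,0,0,0,0.2],[-2,-3,0,0,0,0,0.1],[-2,-3,0,0,0,0,0],[-2,-3,0,0,0,0,0],[-2,-3,0,0,0,0,0],[-2,-3,0,0,0,0,0],[-2,-3,0,0,0,0,0],[-2,-3,0,0,0,0,0],[-2,-3,0,0,0,0,0]])

```text
clock: 4.32
tcp_pos: [0.5529, 0.2478, 0.1135]
eef_rot: [3.142, -0.0, 3.131]
force: [0.3, 0.7, -0.9]
finger_gap: 0.0282
finger_force: 30.0
```

```bash
python3 - <<'E'
from h import *
delta([.553,.247,.273],89)
E
```

```text
tcp [0.5529 0.2478 0.1135] yang 89.4 tilt z [-0.      0.0001] q [-0.47  0.67  0.    1.73 -0.    0.73  1.1 ] F [ 0.3  0.7 -0.9] ff 30.0 gap 0.0282 t 4.3
shift [  -0.2   -0.8 -159.5] turn [ 0.    -0.     0.007]
```

```bash
python3 - <<'E'
from h import *
f=grab_frame("scene");w=grab_frame("wrist");print(sense()["finger_gap"],sense()["finger_force"])
a=cv2.resize(f["pixels"][180:300,360:460],(500,600),interpolation=cv2.INTER_CUBIC)
b=cv2.resize(w["pixels"][150:400,230:420],(300,395))
o=np.zeros((600,800,3),np.uint8);o[:,:500]=a;o[:395,500:]=b
cv2.imwrite("pics/g1.png",o[...,::-1])
E
```

```text
0.02797555962830625 29.999963343143463
```

View pics/g1.png

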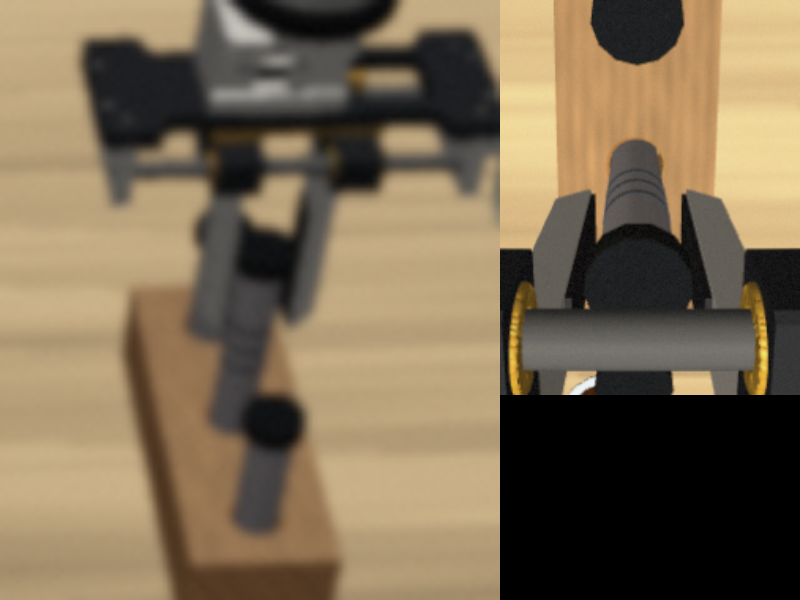

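The crop shows the fingers closed on the black foot (28 mm gap), not on the bare tube. I'll open a little, go 4 mm lower and close again.

Request:
servo_tool(deltas=[[0,-0.5,0,0,0,0,0.45],[0,-0.5,0,0,0,0,0.45],[0,-0.5,2,0,0,0,0.45],[0,-0.5,4.5,0,0,0,0.45],[0,-0.5,4.5,0,0,0,0.45],[0,-0.5,4.5,0,0,0,0],[0,-0.5,4.5,0,0,0,0],[0,-0.5,4.5,0,0,0,0],[0,-0.5,4.5,0,0,0,0],[0,-0.5,4.5,0,0,0,0]])

```text
clock: 5.25
tcp_pos: [0.5528, 0.2472, 0.1089]
eef_rot: [-3.142, -0.0, 3.131]
force: [0.8, -0.1, -1.3]
finger_gap: 0.0282
finger_force: 30.0
```

```bash
python3 - <<'E'
from h import *
delta([.553,.247,.273],89)
E
```

```text
tcp [0.5528 0.2472 0.1089] yang 89.4 tilt z [-0.0001 -0.    ] q [-0.47  0.68  0.    1.74 -0.    0.72  1.1 ] F [ 0.8 -0.1 -1.3] ff 30.0 gap 0.0282 t 5.2
shift [  -0.2   -0.2 -164.1] turn [-0.    -0.     0.007]
```

Request:
servo_tool(deltas=[[0,0,0,0,0,0,0.5],[0,0,0,0,0,0,0.5],[0,0,0,0,0,0,0.5],[0,0,2,0,0,0,0.5],[0,0,4,0,0,0,0.5],[0,0,6,0,0,0,0.5],[0,0,6,0,0,0,0.5],[0,0,6,0,0,0,0.5],[0,0,6,0,0,0,0.5],[0,0,6,0,0,0,0.5]])

```text
clock: 6.08
tcp_pos: [0.5529, 0.2472, 0.103]
eef_rot: [3.142, 0.0, 3.131]
force: [0.8, -0.5, 0.2]
finger_gap: 0.0468
finger_force: 0.0
```

Request:
servo_tool(deltas=[[0,0,0,0,0,0,0],[0,0,0,0,0,0,0],[0,0,0,0,0,0,0],[0,0,0,0,0,0,0],[0,0,0,0,0,0,0],[0,0,0,0,0,0,0],[0,0,0,0,0,0,0],[0,0,0,0,0,0,0],[0,0,0,0,0,0,0],[0,0,0,0,0,0,0]])

```text
clock: 6.92
tcp_pos: [0.5529, 0.2472, 0.103]
eef_rot: [3.142, 0.0, 3.131]
force: [-0.5, 0.1, 0.2]
finger_gap: 0.0286
finger_force: 30.0
```

```bash
python3 - <<'E'
from h import *
f=grab_frame("scene");w=grab_frame("wrist");print(sense()["finger_gap"],sense()["finger_force"],sense()["tcp_pos"])
a=cv2.resize(f["pixels"][180:300,380:440],(300,600),interpolation=cv2.INTER_CUBIC)
b=cv2.resize(w["pixels"][200:360,245:395],(500,533),interpolation=cv2.INTER_CUBIC)
o=np.zeros((600,800,3),np.uint8);o[:,:300]=a;o[:533,300:]=b
cv2.imwrite("pics/g2.png",o[...,::-1])
E
```

```text
0.028353056262641205 30.00009924173355 [0.55292879 0.24718186 0.10299688]
```

View pics/g2.png

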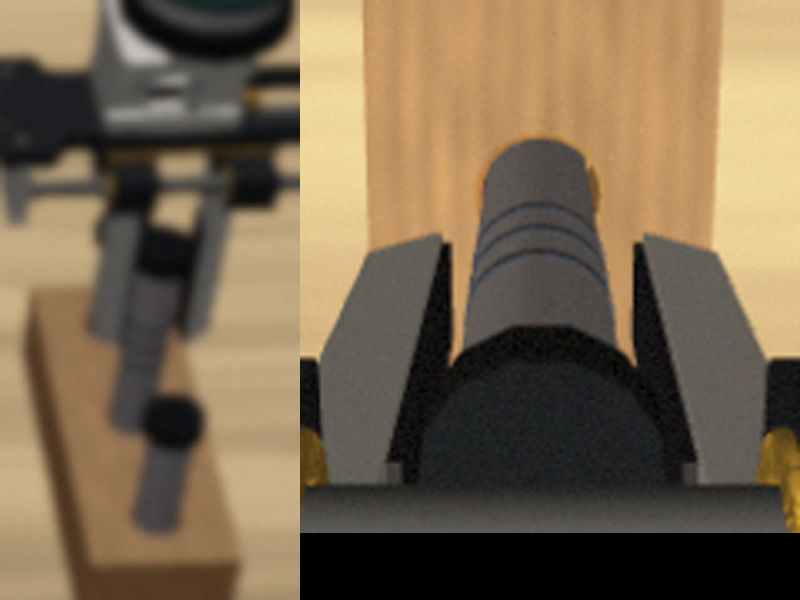

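The foot is gripped at every height: the black pads run straight from the tips at (443,240) and (640,240) up past the 29 mm foot, so the foot rim touches first. A firm 30 N on the rubber foot will hold. I'll go back up so the tips end about 11 mm above the mouth, regrip and lift.

Request:
servo_tool(deltas=[[0,0,0,0,0,0,0.5],[0,0,0,0,0,0,0.5],[0,0,-3,0,0,0,0.5],[0,0,-7,0,0,0,0.5],[0,0,-10,0,0,0,0.5],[0,0,-10,0,0,0,0],[0,0,-10,0,0,0,0],[0,0,-10,0,0,0,0],[0,0,-10,0,0,0,0],[0,0,-10,0,0,0,0]])

```text
clock: 7.85
tcp_pos: [0.5529, 0.2472, 0.113]
eef_rot: [-3.142, 0.0, 3.131]
force: [0.6, 0.1, 0.6]
finger_gap: 0.0279
finger_force: 30.0
```

Request:
servo_tool(deltas=[[0,0,-3,0,0,0,0],[0,0,-10,0,0,0,0],[0,0,-25,0,0,0,0],[0,0,-45,0,0,0,0],[0,0,-70,0,0,0,0],[0,0,-95,0,0,0,0],[0,0,-120,0,0,0,0],[0,0,-145,0,0,0,0],[0,0,-160,0,0,0,0],[0,0,-165,0,0,0,0]])

```text
clock: 8.68
tcp_pos: [0.5541, 0.2477, 0.2813]
eef_rot: [3.139, 0.004, 3.131]
force: [0.2, 0.1, -1.0]
finger_gap: 0.0283
finger_force: 30.0
```

```bash
python3 - <<'E'
from h import *
delta([.502,.0605,.278],116)
f=grab_frame("scene");w=grab_frame("wrist")
import pickle; pickle.dump((f,w),open("lift.pkl","wb"))
a=cv2.resize(f["pixels"][100:280,350:470],(400,600),interpolation=cv2.INTER_CUBIC)
b=cv2.resize(w["pixels"][100:400,220:420],(400,600),interpolation=cv2.INTER_CUBIC)
cv2.imwrite("pics/g3.png",np.hstack([a,b])[...,::-1])
E
```

```text
tcp [0.5541 0.2477 0.2813] yang 89.4 tilt z [0.0045 0.0022] q [-0.47  0.49  0.01  1.55 -0.01  1.1   1.1 ] F [ 0.2  0.1 -1. ] ff 30.0 gap 0.0283 t 8.7
shift [  50.1 -187.7    2.7] turn [ 0.001  0.005 -0.465]
```

View pics/g3.png

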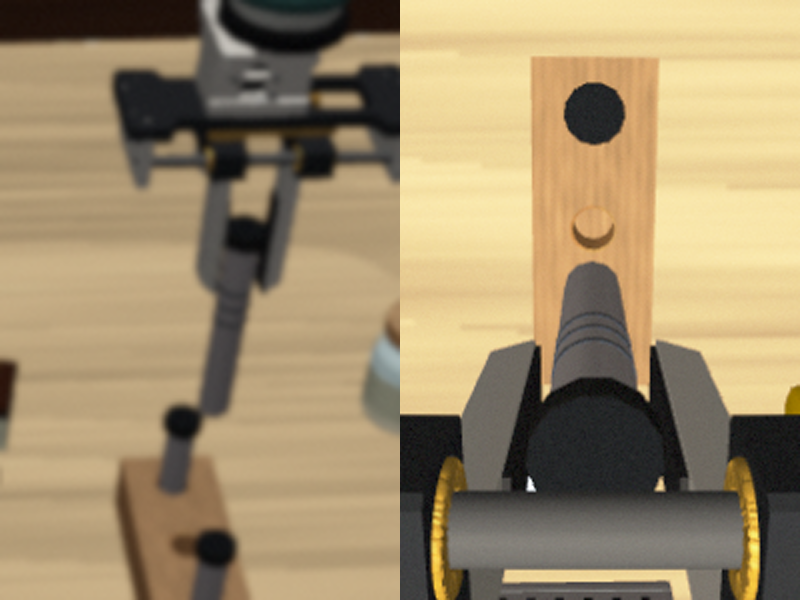

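The leg is lifted straight between the fingers, the middle pocket at (593,225) is empty and the short legs are still in place. Next is the move above the tube.

Request:
servo_tool(deltas=[[5,-19,0,0,0,-0.046,0],[10,-38,0,0,0,-0.093,0],[15,-56,1,0,0,-0.14,0],[20,-75,1,0,0,-0.186,0],[25,-94,2,0,0,-0.232,0],[30,-113,2,0,0,-0.28,0],[35,-131,2,0,0,-0.325,0],[40,-150,2,0,0,-0.37,0],[45,-169,2,0,0,-0.42,0],[50,-188,2,0,0,-0.465,0]])

```text
clock: 9.62
tcp_pos: [0.4992, 0.0586, 0.2743]
eef_rot: [3.141, -0.003, -2.685]
force: [0.5, 0.1, -1.5]
finger_gap: 0.028
finger_force: 30.0
```

Request:
servo_tool(deltas=[[0,0,0,0,0,0,0],[0,0,0,0,0,0,0],[0,0,0,0,0,0,0],[0,0,0,0,0,0,0],[0,0,0,0,0,0,0],[0,0,0,0,0,0,0],[0,0,0,0,0,0,0],[0,0,0,0,0,0,0],[0,0,0,0,0,0,0],[0,0,0,0,0,0,0]])

```text
clock: 10.45
tcp_pos: [0.5009, 0.0598, 0.276]
eef_rot: [-3.142, 0.0, -2.687]
force: [1.0, -0.3, -1.5]
finger_gap: 0.0282
finger_force: 30.0
```

```bash
python3 - <<'E'
from h import *
delta([.502,.0605,.278],116)
import pickle
D={n:grab_frame(n) for n in("top","scene","wrist")};pickle.dump(D,open("over.pkl","wb"))
# leg axis: steel tube points below foot per camera, per z slice
tc=sense()["tcp_pos"]
for n,f in D.items():
    P=cloud(f);X,Y,Z=np.moveaxis(P,-1,0);ok=f["z_map"]>0
    for a,b in((.18,.2),(.2,.22),(.22,.24),(.24,.262)):
        m=ok&(Z>a)&(Z<b)&(np.hypot(X-.502,Y-.0605)<.025)
        if m.sum()>10:
            q=P[m];c=-cv2.Rodrigues(f["rvec"])[0].T@np.ravel(f["tvec"])
            # algebraic circle with r=.011: push visible mean back along view by ~0.8r (projected)
            from scipy.optimize import least_squares
            s=least_squares(lambda p:np.hypot(q[:,0]-p[0],q[:,1]-p[1])-.011,[.502,.0605],loss='soft_l1',f_scale=.001)
            print(n,a,b,m.sum(),np.round(s.x,4))
f=D["top"];P=cloud(f);m=(f["z_map"]>0)&(abs(P[...,2]-.128)<.005)&(np.hypot(P[...,0]-.502,P[...,1]-.0605)<.03);q=P[m];print("collar",m.sum(),q.mean(0),q.min(0),q.max(0))
o=np.hstack([cv2.resize(D["scene"]["pixels"][130:290,270:390],(400,533),interpolation=cv2.INTER_CUBIC),cv2.resize(D["wrist"]["pixels"][80:400,200:440],(400,533),interpolation=cv2.INTER_CUBIC)])
cv2.imwrite("pics/o1.png",o[...,::-1])
E
```

```text
tcp [0.5009 0.0598 0.276 ] yang 116.0 tilt z [0. 0.] q [-0.12  0.34 -0.07  1.82  0.03  0.98  1.82] F [ 1.  -0.3 -1.5] ff 30.0 gap 0.0282 t 10.4
shift [-1.3  0.1 -2. ] turn [-0.  0.  0.]
scene 0.18 0.2 61 [0.4996 0.0602]
scene 0.2 0.22 66 [0.499  0.0601]
scene 0.22 0.24 73 [0.4992 0.0606]
scene 0.24 0.262 75 [0.4992 0.0605]
wrist 0.18 0.2 150 [0.5023 0.0581]
wrist 0.2 0.22 194 [0.5022 0.0582]
wrist 0.22 0.24 233 [0.502  0.0583]
wrist 0.24 0.262 320 [0.5018 0.0584]<stdin>:17: RuntimeWarning: Mean of empty slice.
  ret = um.true_divide(
Traceback (most recent call last):
ValueError: zero-size array to reduction operation minimum which has no identity
```

```bash
python3 - <<'E'
from h import *
import pickle
from scipy.optimize import least_squares
D=pickle.load(open("over.pkl","rb"))
S0=pickle.load(open("scene0.pkl","rb"))
for n,f in [("scene",D["scene"]),("wrist",D["wrist"]),("scene0",S0)]:
    P=cloud(f);X,Y,Z=np.moveaxis(P,-1,0);ok=f["z_map"]>0
    for a,b,r in((.035,.06,.0165),(.06,.09,.0165),(.124,.134,0)):
        m=ok&(Z>a)&(Z<b)&(np.hypot(X-.502,Y-.0605)<.027)
        q=P[m]
        if r and m.sum()>10:
            s=least_squares(lambda p:np.hypot(q[:,0]-p[0],q[:,1]-p[1])-r,[.502,.0605],loss='soft_l1',f_scale=.001);print(n,a,m.sum(),np.round(s.x,4))
        elif m.sum()>10: print(n,"rim",m.sum(),q.mean(0),q.min(0),q.max(0))
o=np.hstack([cv2.resize(D["scene"]["pixels"][130:290,270:390],(400,533),interpolation=cv2.INTER_CUBIC),cv2.resize(D["wrist"]["pixels"][80:400,200:440],(400,533),interpolation=cv2.INTER_CUBIC)])
cv2.imwrite("pics/o1.png",o[...,::-1])
E
```

```text
scene 0.035 66 [0.4998 0.0597]
scene 0.06 117 [0.4989 0.0591]
scene rim 124 [0.50269736 0.0567634  0.12811745] [0.48063968 0.03850129 0.12401312] [0.52471494 0.07737649 0.13353695]
wrist 0.035 141 [0.4985 0.0579]
wrist 0.06 92 [0.4977 0.0553]
wrist rim 397 [0.49731301 0.05473573 0.12591233] [0.48260866 0.03831867 0.12400654] [0.51936433 0.07629063 0.12791859]
scene0 0.035 72 [0.4991 0.0593]
scene0 0.06 113 [0.4994 0.0594]
scene0 rim 125 [0.5030953  0.05670438 0.12832367] [0.48135894 0.03835539 0.12401025] [0.52417577 0.07680022 0.13376254]
```

View pics/o1.png

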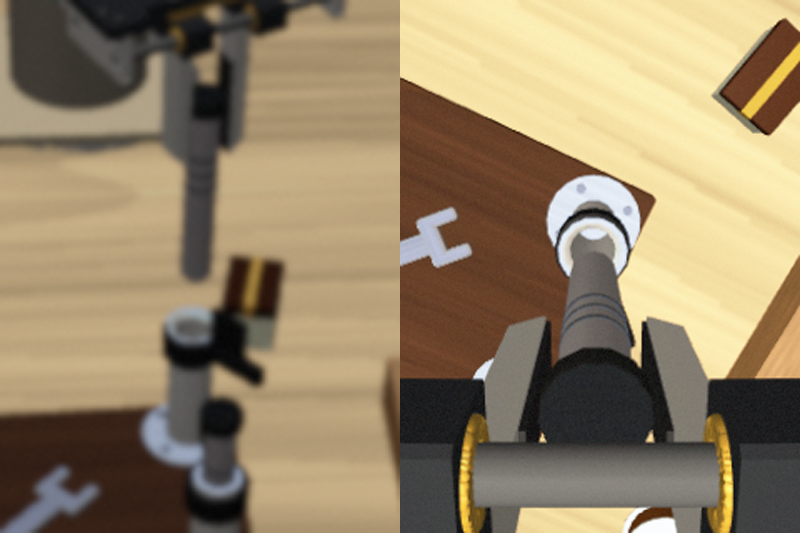

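The scene crop shows the leg hanging vertically above the mouth at (190,320). In the wrist crop the white mouth ring spans x 557–628 around y 243, with the leg tip at about (593,250). I'll fit the ring in the wrist view by ray casting.

```bash
python3 - <<'E'
from h import *
import pickle
from scipy.optimize import least_squares
D=pickle.load(open("over.pkl","rb"))
f=D["wrist"];h=cv2.cvtColor(f["pixels"],cv2.COLOR_RGB2HSV)
# dark collar outline pixels (outer edge) : black mask near the mouth
blk=((h[...,2]<60)).astype(np.uint8);wh=((h[...,2]>170)&(h[...,1]<60)).astype(np.uint8)
roi=np.zeros_like(blk);roi[185:255,285:350]=1
for v in range(196,256,4): print(v,"".join("#" if blk[v,u] else("o" if wh[v,u] else ".") for u in range(280,352)))
s=sense();print(s["tcp_pos"])
# rays at rim height for left/right white extremes per row
for z,v in ((.128,216),(.128,224),(.128,232),(.128,240)):
    u=np.where(wh[v,285:350])[0]+285
    if len(u): print(v,u.min(),u.max(),np.round(ray(f,u.min()-.5,v,z),4),np.round(ray(f,u.max()+.5,v,z),4))
E
```

```text
196 ..............ooooooooooooooooooooooooooooooooooooooooooooo.............
200 ...........oooooooooooooooooooooooooooooooooooooooooooooooooo...........
204 ..........ooooooooooooooooo...................ooooooooooooooooo.........
208 .........ooooooooooooooo.######################.oooooooooooooooo........
212 ........oooooooooooo####....oooooooooooooooo..######.ooooooooooo........
216 .........oooooooo##...oooooooooooooooooooooooooooo.###.ooooooooo........
220 .........oooooo#..oooooooo..oooooooooooooooooooooooooo##.oooooo.........
224 ...........ooo..ooooooo.........................ooooooo.#.oooo..........
228 ...............ooooooo...........................ooooooo...o............
232 ...............ooooooo...........................ooooooo................
236 ..............#.oooooooo........................oooooooo................
240 ..................ooooo..........................ooooo..................
244 ....................oo............................o.....................
248 ........................................................................
252 ........................................................................
[0.50084131 0.0597275  0.27597837]
216 289 343 [0.4999 0.029  0.128 ] [0.478  0.0738 0.128 ]
224 291 341 [0.5057 0.0338 0.128 ] [0.4854 0.0755 0.128 ]
232 295 335 [0.5109 0.0402 0.128 ] [0.4944 0.0739 0.128 ]
240 298 333 [0.5165 0.0459 0.128 ] [0.5019 0.0756 0.128 ]
```

```bash
python3 - <<'E'
from h import *
import pickle
from scipy.optimize import least_squares
D=pickle.load(open("over.pkl","rb"));f=D["wrist"]
px=[(301.5,216),(329.5,216),(297.5,220),(333.5,220),(295.5,224),(334.5,224),(294.5,228),(335.5,228),(294.5,232),(335.5,232),(295.5,236),(335.5,236),(297.5,240),(332.5,240),(308,211.5),(323,211.5)]
q=np.array([ray(f,*p,.128) for p in px])
s=least_squares(lambda p:np.hypot(q[:,0]-p[0],q[:,1]-p[1])-p[2],[.5,.06,.015],loss='soft_l1',f_scale=.001);print(s.x,s.fun)
E
```

```text
[0.50129314 0.05659427 0.01876234] [-5.26040544e-04 -1.10657774e-04 -2.28448597e-06  5.10473546e-04
  1.36869357e-04 -1.67744162e-04  2.54817643e-04 -7.43264099e-05
  2.19048749e-04 -1.21625298e-04  2.56235756e-05  5.70448236e-04
 -1.96332175e-04 -5.12590931e-04 -1.03080583e-04  1.17995981e-04]
```

Request:
servo_tool(deltas=[[0.4,-0.9,5,0,0,0,0],[0.4,-0.9,12,0,0,0,0],[0.4,-0.9,20,0,0,0,0],[0.4,-0.9,28,0,0,0,0],[0.4,-0.9,35,0,0,0,0],[0.4,-0.9,41,0,0,0,0],[0.4,-0.9,46,0,0,0,0],[0.4,-0.9,50,0,0,0,0],[0.4,-0.9,54,0,0,0,0],[0.4,-0.9,58,0,0,0,0]])

```text
clock: 11.43
tcp_pos: [0.501, 0.0588, 0.2177]
eef_rot: [-3.142, 0.0, -2.687]
force: [-0.7, -0.5, -1.7]
finger_gap: 0.028
finger_force: 30.0
```

```bash
python3 - <<'E'
from h import *
delta([.501,.0588,.15],116);print(sense()["torque"])
E
```

```text
tcp [0.501  0.0588 0.2177] yang 116.0 tilt z [0.0003 0.0001] q [-0.12  0.41 -0.07  1.9   0.04  0.84  1.81] F [-0.7 -0.5 -1.7] ff 30.0 gap 0.0280 t 11.4
shift [ 0.  -0.  67.7] turn [-0.  0.  0.]
[0.03565494 0.06020954 0.04671401]
```

Request:
servo_tool(deltas=[[0,0,3,0,0,0,0],[0,0,6,0,0,0,0],[0,0,9,0,0,0,0],[0,0,12,0,0,0,0],[0,0,15,0,0,0,0],[0,0,18,0,0,0,0],[0,0,21,0,0,0,0],[0,0,24,0,0,0,0],[0,0,27,0,0,0,0],[0,0,30,0,0,0,0]])

```text
clock: 12.27
tcp_pos: [0.5009, 0.0587, 0.1876]
eef_rot: [3.142, -0.0, -2.687]
force: [0.1, -0.3, -1.1]
finger_gap: 0.028
finger_force: 30.0
```

```bash
python3 - <<'E'
from h import *
delta([.501,.0588,.15],116);print(sense()["torque"])
E
```

```text
tcp [0.5009 0.0587 0.1876] yang 116.0 tilt z [-0.0001  0.    ] q [-0.12  0.45 -0.07  1.94  0.04  0.76  1.81] F [ 0.1 -0.3 -1.1] ff 30.0 gap 0.0280 t 12.3
shift [-0.1 -0.  37.6] turn [ 0. -0.  0.]
[ 0.06156198  0.01686534 -0.03157606]
```

Request:
servo_tool(deltas=[[0,0,4,0,0,0,0],[0,0,8,0,0,0,0],[0,0,12,0,0,0,0],[0,0,16,0,0,0,0],[0,0,20,0,0,0,0],[0,0,24,0,0,0,0],[0,0,28,0,0,0,0],[0,0,32,0,0,0,0],[0,0,37,0,0,0,0],[0,0,42,0,0,0,0]])

```text
clock: 13.1
tcp_pos: [0.5009, 0.0588, 0.1455]
eef_rot: [-3.142, 0.0, -2.687]
force: [0.5, 0.8, -1.6]
finger_gap: 0.0281
finger_force: 30.0
```

```bash
python3 - <<'E'
from h import *
delta([.501,.0588,.139],116)
import pickle
D={n:grab_frame(n) for n in("top","scene","wrist")};pickle.dump(D,open("in.pkl","wb"))
for n,x,y,r in (("scene",.502,.0605,.0145),("top",.502,.0605,.0145)):
    f=D[n];P=cloud(f);m=(f["z_map"]>0)&(np.hypot(P[...,0]-x,P[...,1]-y)<.022)&(P[...,2]>.165);q=P[m];print(n,m.sum(),q.mean(0),np.percentile(q[:,2],[50,90,97]))
    for o in((.656,-.167),(.652,.063)):
        m=(f["z_map"]>0)&(np.hypot(P[...,0]-o[0],P[...,1]-o[1])<.022)&(P[...,2]>.165);q=P[m];print(" ref",m.sum(),np.percentile(q[:,2],[50,90,97]))
o=np.hstack([cv2.resize(D["scene"]["pixels"][170:270,290:365],(400,533),interpolation=cv2.INTER_CUBIC),cv2.resize(D["wrist"]["pixels"][80:400,200:440],(400,533),interpolation=cv2.INTER_CUBIC)])
cv2.imwrite("pics/i1.png",o[...,::-1])
E
```

```text
tcp [0.5009 0.0588 0.1455] yang 116.0 tilt z [0.0002 0.0001] q [-0.13  0.51 -0.07  1.98  0.05  0.65  1.8 ] F [ 0.5  0.8 -1.6] ff 30.0 gap 0.0281 t 13.1
shift [-0.1  0.   6.5] turn [-0.  0.  0.]
scene 1341 [0.50401856 0.06218117 0.44260203] [0.56118639 0.60101859 0.61002913]
 ref 181 [0.18656258 0.18974568 0.19102811]
 ref 168 [0.18674947 0.18966187 0.19063163]
top 495 [0.50023217 0.06011075 0.58669272] [0.58690686 0.60671134 0.61215745]
 ref 149 [0.18469842 0.1871319  0.18779598]Traceback (most recent call last):
  File "<stdin>", line 8, in <module>
    return _quantile_unchecked(
        a, q, axis, out, overwrite_input, method, keepdims, weights)
    return _ureduce(a,
                    func=_quantile_ureduce_func,
    ...<5 lines>...
                    overwrite_input=overwrite_input,
                    method=method)
    r = func(a, **kwargs)
    result = _quantile(arr,
                       quantiles=q,
    ...<2 lines>...
                       out=out,
                       weights=wgt)
    slices_having_nans = np.isnan(arr[-1, ...])
                                  ~~~^^^^^^^^^
IndexError: index -1 is out of bounds for axis 0 with size 0
```

Request:
servo_tool(deltas=[[0,0,1,0,0,0,0],[0,0,2,0,0,0,0],[0,0,3,0,0,0,0],[0,0,4,0,0,0,0],[0,0,5,0,0,0,0],[0,0,6,0,0,0,0],[0,0,6.5,0,0,0,0],[0,0,6.5,0,0,0,0],[0,0,6.5,0,0,0,0],[0,0,6.5,0,0,0,0]])

```text
clock: 14.08
tcp_pos: [0.5009, 0.0588, 0.1395]
eef_rot: [3.142, 0.0, -2.687]
force: [-0.1, 0.1, -0.8]
finger_gap: 0.0283
finger_force: 30.0
```

```bash
python3 - <<'E'
from h import *
delta([.501,.0588,.139],116)
D={n:grab_frame(n) for n in("scene","wrist")}
o=np.hstack([cv2.resize(D["scene"]["pixels"][170:270,290:365],(400,533),interpolation=cv2.INTER_CUBIC),cv2.resize(D["wrist"]["pixels"][160:360,245:395],(400,533),interpolation=cv2.INTER_CUBIC)])
cv2.imwrite("pics/i1.png",o[...,::-1])
for n in("scene","wrist"):
    f=D[n];P=cloud(f);m=(f["z_map"]>0)&(np.hypot(P[...,0]-.501,P[...,1]-.0595)<.013)&(P[...,2]>.15)&(P[...,2]<.21);q=P[m]
    if len(q): print(n,len(q),np.percentile(q[:,2],[5,50,90,97]))
E
```

```text
tcp [0.5009 0.0588 0.1395] yang 116.0 tilt z [0.0001 0.0001] q [-0.13  0.52 -0.07  1.99  0.05  0.64  1.8 ] F [-0.1  0.1 -0.8] ff 30.0 gap 0.0283 t 14.1
shift [-0.1 -0.   0.5] turn [0. 0. 0.]
scene 140 [0.15346458 0.18000214 0.19027668 0.1917561 ]
wrist 2775 [0.15486233 0.18464276 0.18551875 0.18596716]
```

View pics/i1.png

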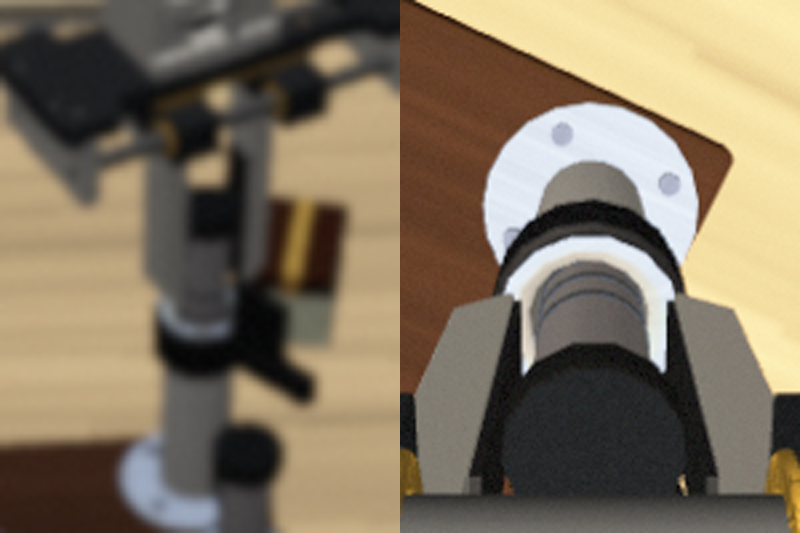

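The scene crop shows the leg down in the collar, with the lever still open to the right. The wrist crop shows it centred in the white mouth at (590,290). The foot top matches the finished legs at about 0.186 m. Next I swing clockwise.

Request:
servo_tool(deltas=[[0,0,0,0,0,0.08,0],[0,0,0,0,0,0.16,0],[0,0,0,0,0,0.24,0],[0,0,0,0,0,0.32,0],[0,0,0,0,0,0.4,0],[0,0,0,0,0,0.48,0],[0,0,0,0,0,0.56,0],[0,0,0,0,0,0.64,0],[0,0,0,0,0,0.72,0],[0,0,0,0,0,0.8,0]])

```text
clock: 15.02
tcp_pos: [0.4996, 0.0603, 0.1394]
eef_rot: [3.141, -0.003, 2.793]
force: [-3.2, 2.8, -0.3]
finger_gap: 0.0282
finger_force: 30.9
```

```bash
cat > lev.py <<'E'
from h import *
delta([.501,.0588,.139],36);print("torque",np.round(sense()["torque"],2))
for n in("scene","top"):
    f=grab_frame(n);P=cloud(f);r=np.hypot(P[...,0]-.502,P[...,1]-.0605);v=f["pixels"].max(-1)
    m=(f["z_map"]>0)&(r>.03)&(r<.066)&(P[...,2]>.095)&(P[...,2]<.13)&(v<60);q=P[m]
    if len(q)>5:
        a=np.arctan2(q[:,1]-.0605,q[:,0]-.502);print(n,len(q),"lever world angle %.3f sd %.3f"%(np.median(a),a.std()))
w=grab_frame("wrist");P=cloud(w);m=(w["z_map"]>0)&(np.hypot(P[...,0]-.501,P[...,1]-.0595)<.013)&(P[...,2]>.15)&(P[...,2]<.21)
print("foot z",np.percentile(P[m][:,2],[50,90]))
E
python3 lev.py
```

```text
tcp [0.4996 0.0603 0.1394] yang 70.0 tilt z [-0.0025  0.0017] q [-0.29  0.52  0.17  1.99 -0.14  0.64  1.19] F [-3.2  2.8 -0.3] ff 30.9 gap 0.0282 t 15.0
shift [-1.9 -0.9  0.4] turn [-0.    -0.003  0.594]
torque [0.8 0.6 0.1]
scene 59 lever world angle 0.654 sd 0.053
foot z [0.18447959 0.18531746]
```

Request:
servo_tool(deltas=[[0,0,0,0,0,0.06,0],[0,0,0,0,0,0.12,0],[0,0,0,0,0,0.18,0],[0,0,0,0,0,0.24,0],[0,0,0,0,0,0.3,0],[0,0,0,0,0,0.36,0],[0,0,0,0,0,0.42,0],[0,0,0,0,0,0.48,0],[0,0,0,0,0,0.54,0],[0,0,0,0,0,0.54,0]])

```text
clock: 16.0
tcp_pos: [0.5014, 0.0603, 0.1395]
eef_rot: [3.14, -0.001, 2.258]
force: [0.3, 3.9, -2.6]
finger_gap: 0.028
finger_force: 30.8
```

```bash
python3 lev.py
```

```text
tcp [0.5014 0.0603 0.1395] yang 39.4 tilt z [0.0008 0.0015] q [-0.4   0.54  0.33  1.99 -0.28  0.65  0.79] F [ 0.3  3.9 -2.6] ff 30.8 gap 0.0280 t 16.0
shift [-0.9 -1.3  0.5] turn [ 0.002 -0.001  0.059]
torque [1.05 0.04 0.1 ]
scene 42 lever world angle 0.020 sd 0.046
foot z [0.18447207 0.18537106]
```

Request:
servo_tool(deltas=[[0,0,0,0,0,0.02,0],[0,0,0,0,0,0.04,0],[0,0,0,0,0,0.06,0],[0,0,0,0,0,0.08,0],[0,0,0,0,0,0.1,0],[0,0,0,0,0,0.12,0],[0,0,0,0,0,0.12,0],[0,0,0,0,0,0.12,0],[0,0,0,0,0,0.12,0],[0,0,0,0,0,0.12,0]])

```text
clock: 16.98
tcp_pos: [0.5015, 0.0606, 0.1396]
eef_rot: [3.139, -0.001, 2.139]
force: [1.6, 8.0, -2.9]
finger_gap: 0.0282
finger_force: 31.4
```

```bash
python3 lev.py
```

```text
tcp [0.5015 0.0606 0.1396] yang 32.6 tilt z [0.0011 0.0022] q [-0.42  0.54  0.36  1.99 -0.31  0.66  0.71] F [ 1.6  8.  -2.9] ff 31.4 gap 0.0282 t 17.0
shift [-1.2 -1.4  0.5] turn [ 0.002 -0.001 -0.06 ]
torque [ 1.78 -0.19  0.16]
scene 48 lever world angle -0.056 sd 0.060
foot z [0.18455461 0.18539597]
```

Request:
servo_tool(deltas=[[0,0,0,0,0,0.01,0],[0,0,0,0,0,0.02,0],[0,0,0,0,0,0.03,0],[0,0,0,0,0,0.04,0],[0,0,0,0,0,0.05,0],[0,0,0,0,0,0.06,0],[0,0,0,0,0,0.06,0],[0,0,0,0,0,0.06,0],[0,0,0,0,0,0.06,0],[0,0,0,0,0,0.06,0]])

```text
clock: 17.97
tcp_pos: [0.5015, 0.0616, 0.1396]
eef_rot: [3.139, -0.002, 2.08]
force: [0.8, 9.1, -3.3]
finger_gap: 0.028
finger_force: 32.1
```

```bash
python3 lev.py; python3 - <<'E'
from h import *
D={n:grab_frame(n) for n in("scene","wrist")}
o=np.hstack([cv2.resize(D["scene"]["pixels"][170:270,290:365],(400,533),interpolation=cv2.INTER_CUBIC),cv2.resize(D["wrist"]["pixels"][120:360,230:410],(400,533),interpolation=cv2.INTER_CUBIC)])
cv2.imwrite("pics/e1.png",o[...,::-1])
E
```

```text
tcp [0.5015 0.0616 0.1396] yang 29.2 tilt z [0.001  0.0032] q [-0.43  0.54  0.38  1.99 -0.32  0.66  0.66] F [ 0.8  9.1 -3.3] ff 32.1 gap 0.0280 t 18.0
shift [-2.2 -1.8  0.6] turn [ 0.003 -0.002 -0.119]
torque [ 2.2  -0.21  0.19]
scene 52 lever world angle -0.053 sd 0.061
foot z [0.18460014 0.18542379]
```

View pics/e1.png

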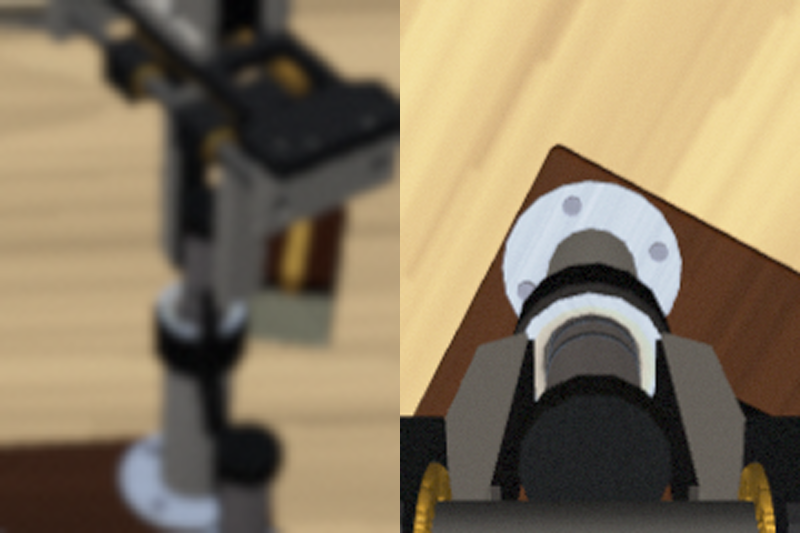

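The lever reading stayed put (-0.056, then -0.053) while the hand turned 3° further and the force rose, so it is at its stop, pointing along +x in the scene crop at (208,360). I'll ease off slightly and settle.

Request:
servo_tool(deltas=[[0,0,0,0,0,-0.01,0],[0,0,0,0,0,-0.02,0],[0,0,0,0,0,-0.03,0],[0,0,0,0,0,-0.03,0],[0,0,0,0,0,-0.03,0],[0,0,0,0,0,-0.03,0],[0,0,0,0,0,-0.03,0],[0,0,0,0,0,-0.03,0],[0,0,0,0,0,-0.03,0],[0,0,0,0,0,-0.03,0]])

```text
clock: 19.05
tcp_pos: [0.5016, 0.0611, 0.1396]
eef_rot: [3.139, -0.002, 2.11]
force: [0.1, 8.1, -2.6]
finger_gap: 0.0282
finger_force: 31.7
```

```bash
python3 lev.py; python3 -c "
from h import *
print(np.abs(sense()['qvel']).max());print(close_job())"
```

```text
tcp [0.5016 0.0611 0.1396] yang 30.9 tilt z [0.0011 0.0027] q [-0.43  0.54  0.37  1.99 -0.31  0.66  0.68] F [ 0.1  8.1 -2.6] ff 31.7 gap 0.0282 t 19.1
shift [-1.7 -1.6  0.6] turn [ 0.002 -0.002 -0.09 ]
torque [ 2.05 -0.24  0.11]
scene 49 lever world angle -0.057 sd 0.063
foot z [0.18460861 0.1854195 ]
0.002133349130223011
the job is handed in; nothing more can be done
None
```

I handed the job in at about 19 s with the long leg still gripped (about 31 N) at its middle mark in the collar and the lever against its stop; no verdict was returned, and the grip is on the rubber foot because the straight pads touch it before the bare tube.

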